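Gauge check of a drill-press vise

ROBOT

A 6-joint arm with a two-finger parallel gripper is mounted at the origin on the work surface. World frame = base frame: x ahead of the robot, y to its left, z up, the work surface at z = 0. Lengths are in mm, angles in rad, forces in N, time in s.
With the tool pointing down it reaches from about 375 to 750 mm from the base axis. Payload 9 kg.
Tool frame: the origin (TCP) lies on the centre line of the jaws, within the pads' length; the fingertips stand 25 mm ahead of it and the grasp point (between the pads) lies 6 mm ahead of it; z points along the fingers, y is the line along which they close (so a half turn about z gives the same grasp; the last joint's range is limited). The gripper opens to 85 mm and grips with 20 to 120 N. Pads are 22 mm wide; open, the fingers measure 114 mm over their backs; the gripper's body (76 mm by 85 mm) begins 54 mm behind the grasp point. The pads swing forward as they close: fully open they stand 13 mm farther back than shut.
Start: joints at [1.064, 0.104, 0.097, 1.564, 0, 1.353], TCP at [170.884, 575.18, 256.331] pointing down, gripper open.
Joint ranges: [-2.99, 2.99], [-0.84, 1.86], [-1.1, 1.16], [-1.84, 2.11], [-1.51, 1.56], [-3.14, 3.14]. Speed limits (rad/s): [2.22, 2.22, 2.57, 3.14, 3.14, 3.14].

INTERFACE

Orientations are given as a rotation vector (axis times angle).
In Python, from cell import ctrl, viewer, ticket gives the robot as it stands.
- The arm moves only by the shell command python3 -m creep 'ROWS' [FORCE]. ROWS is JSON, a list of rows, each an object with "gripper": the gripper's target within -1 to 1 (shut at 1, half-way at 0, fully open at -1); "slide": the shift along the tool's x, y, z in mm, a list of three; "yaw": the turn about the tool's z in rad. In form: [{"gripper": gripper, "slide": [x, y, z], "yaw": yaw}, ...]. A call has exactly 5 rows; each row shifts and turns the commanded pose from where the row before left it, along the tool's axes as they then stand; what a row does not reach is not made up. A row lasts 1/12 s, in which the tool goes at most 41.7 mm and 7.16 degrees, less where a joint would pass 70% of its speed; a pose out of reach is approached as far as the arm can. A call with a gripper value outside its range is refused whole. The fingers move at their own pace and stop on an object; FORCE is the grip in N (left out, the last holds). Time passes only in rows, so rows that do not move let the fingers close, or fill a call up. It gives the time, the measured TCP pose, the force, the opening and the grip force at its end, in the units of the state.
- ctrl.get_state(): the state, without advancing time (a new reading comes with each control period).
- viewer.capture(name): name is "scene" or "side" or "wrist"; returns a dict with "color" (400x640x3 uint8, red, green, blue), "depth" (400x640 float32, mm along the optical axis (not along the pixel's ray), 0 where there is no reading), "intrinsics" (3x3 intrinsics, pixels), "xyz" and "rotation" of the camera in the world; the wrist camera has in their place "T_tool_cam" (4x4, takes a point from camera to tool coordinates, whose origin is the TCP and whose axes are the flange's). Camera axes: x right, y down, z forward; pixel columns grow to the right and rows downward; lengths in mm; the calibration is good to about 2 mm. The wrist camera is an equidistant fisheye: a pixel r from the principal point sees the ray r / f radians off the axis. A picture is of the moment at which its call begins: read the wrist's pose just before it.
- ticket.close_job(): hands the job in; it is judged then, once.
The state is a dict: "clock": time; "joint_pos": joint angles; "joint_velocities": joint speeds; "tau": joint torques, N m; "eef_pos": TCP position; "ee_rot": TCP orientation; "ft_force": force on the tool from outside, world axes, zero at the start; "moment": the same for the moment, N m; "finger_gap": finger opening in mm; "finger_force": force on a finger pad.
Only numpy, scipy, OpenCV 4.12 (cv2) and the standard library are available. Lean on these libraries where they do the work, as an engineer would, in place of code of your own. Each camera call takes 0.05 s, during which the arm holds its last target. There are 200 camera calls.

TASK

Two small blue drill-press vises stand on the tool table, one with its jaws set open and one nearly closed. Take the feeler gauge out of its wooden stand, slide its blade down between the jaws of the vise where it fits, keeping hold of it until the blade stands on the floor of the gap, then let go and leave it standing there.

Things in the scene. Friction and masses are not known exactly. Their poses are not given: they have to be found in the camera images.
- gauge_handle (a point): Centre of the feeler gauge's handle: pale wooden block 18 (its x) by 36 (y) by 70 mm tall, upright. Below it a steel blade, 8 mm thick (x), 45 mm wide (y), 65 mm long; its foot is 100 mm below this point. About 0.14 kg. At the start it stands 40 mm deep, loosely, in the slot of a fixed dark wooden stand, 90 x 90 x 50 mm tall; lift it straight up.
- gauge_foot (a point): Middle of the lower edge of the gauge's blade, 100 mm below the handle's centre; same axes (x across the thickness, y along the width, z up).
- open_vise_gap (a point): Centre of the open vise's gap, level with the jaw tops, 70 mm above the table. Gap 16 mm wide (x), 90 mm long (y), open at both ends, 50 mm deep: its floor is 20 mm above the table. The top 14 mm is bevelled bright steel, mouth 32 mm wide; dark below. Each jaw is 34 mm thick. The vise is fixed, base 170 (x) by 90 mm, screw towards -x. Left or right place varies.
- tight_vise_gap (a point): The same point on the nearly closed vise, alike except that its gap is only 3 mm wide (19 mm at the top of the bevels): the blade jams in its mouth about 10 mm down.

How it is judged (in metres and radians):
On the way:
1. the blade, still held, is down at the floor of the open vise's gap (foot within 15 mm of it) (z of gauge_foot in the frame of open_vise_gap below -0.035 m and horizontal distance between gauge_foot and open_vise_gap below 0.027 m and contact force between the fingers and gauge above 1 N), for 0.1 s.
At the end, for the whole second after the job is handed in: The gauge stands at rest, upright within 20 degrees, in the gap of the open vise: the foot of its blade is within 12 mm of the gap's floor and within 27 mm of the gap's centre seen from above, so that the blade lies between the jaws (z of gauge_foot in the frame of open_vise_gap below -0.038 m and horizontal distance between gauge_foot and open_vise_gap below 0.027 m and angle between gauge_handle's own z axis and vertical below 0.35 rad and linear speed of gauge below 0.03 m/s); the robot touches nothing.
It also fails if it takes over 32 s, if anything falls off the work surface, if the arm or the gripper's body presses on something with over 40 N, if the wrist force passes 120 N, or if a joint passes its speed limit or range.

## Working session

There is one attempt and no reset: what is moved stays moved. The work goes in short steps, Python scripts to look and compute and a shell command to move; the robot and the scene stay as the last step left them, time stands still between calls to the robot, and variables do not carry over. Pictures are saved under pics/ and viewed, at most 10 in all, crops included, and the job is handed in when it is done.

```bash
mkdir -p pics; ls
python3 - <<'E'
from cell import ctrl, viewer
import cv2,pickle
s=ctrl.get_state();print(s)
for n in("scene","side"):
    c=viewer.capture(n);pickle.dump(c,open(f"pics/{n}0.pkl","wb"))
    cv2.imwrite(f"pics/{n}0.png",c["color"][:,:,::-1]);print(n,c["xyz"],c["rotation"],c["intrinsics"])
E
```

```text
pics
{'clock': 0.0, 'joint_pos': array([1.06429314e+00, 1.04685061e-01, 9.64666586e-02, 1.56390779e+00,
       1.88812872e-06, 1.35303309e+00]), 'joint_velocities': array([ 7.92359504e-04,  8.13083629e-06, -1.47842737e-04,  6.72105594e-04,
       -1.23631577e-03,  2.35224596e-03]), 'tau': array([ 2.83577137e-04, -5.56928551e+01,  5.03652978e+01,  1.68681750e-02,
       -2.94556421e-04, -1.26081737e-06]), 'eef_pos': array([170.7226363 , 574.8822655 , 255.52920913]), 'ee_rot': array([-4.51909640e-01, -3.10844128e+00,  1.95211955e-03]), 'ft_force': array([ 0.41616458,  0.39341886, -1.18187859]), 'moment': array([ 0.00942294,  0.00413182, -0.03332018]), 'finger_force': 0.0, 'finger_gap': 85.14541640151081}
scene [953.84287149 492.98519043 929.4906112 ] [-0.97151014 -2.60584632  0.91732702] [[511.51991756   0.         314.90014566]
 [  0.         511.51991756 200.45425967]
 [  0.           0.           1.        ]]
side [190.99807783 468.50384337 664.85108725] [-0.80562425  2.55509923 -1.08696848] [[419.50355933   0.         313.35713648]
 [  0.         419.50355933 191.0212502 ]
 [  0.           0.           1.        ]]
```

View pics/scene0.png

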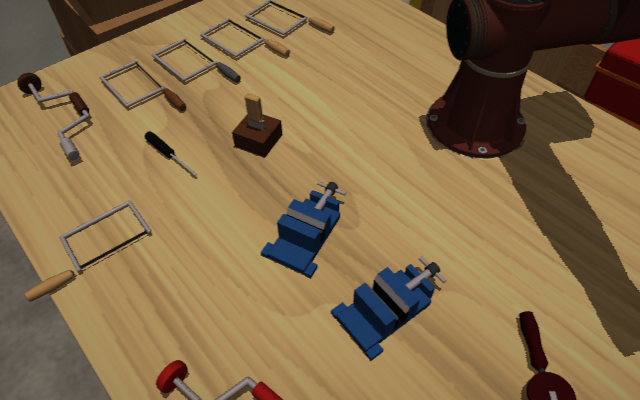

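View pics/side0.png

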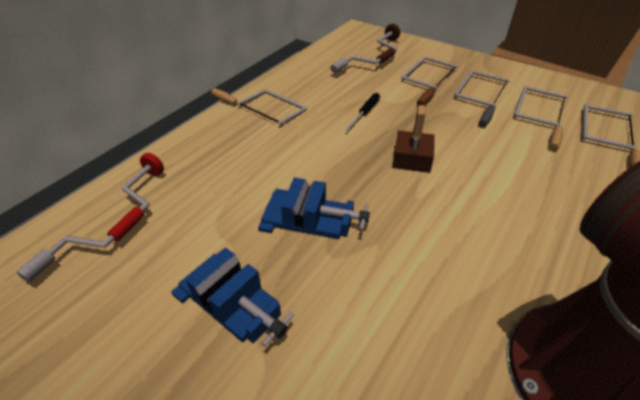

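The scene picture shows the gauge handle at about (253,107) in its stand (257,135). The vises are at (303,230), bright and tight-looking, and at (390,295), with a dark gap. The side picture agrees. Next I'll build a top-down height map from both depth images.

```bash
cat > h.py <<'E'
import numpy as np, cv2
from scipy.spatial.transform import Rotation as R
def cloud(c):
    K=c["intrinsics"];d=c["depth"];v,u=np.mgrid[:400,:640]
    p=np.stack([(u-K[0,2])/K[0,0]*d,(v-K[1,2])/K[1,1]*d,d],-1)
    w=p@R.from_rotvec(c["rotation"]).as_matrix().T+c["xyz"]
    w[d<=0]=np.nan
    return w
E
python3 - <<'E'
from h import *
import pickle
cs={n:pickle.load(open(f"pics/{n}0.pkl","rb")) for n in("scene","side")}
W={n:cloud(c) for n,c in cs.items()}
print([c["rotation"] for c in cs.values()])
for n,px in dict(scene=[(253,107),(257,140),(303,230),(390,295)],side=[(420,120),(413,150),(302,205),(225,285)]).items():
    for u,v in px: print(n,u,v,W[n][v,u].round(0))
def rect(P):
    r=cv2.minAreaRect(P.astype(np.float32)); return np.round(r[0],1),np.round(r[1],1),round(r[2],1),len(P)
boxes=dict(g=((253,130),(420,130)),v1=((303,230),(302,205)),v2=((390,295),(225,285)))
for k,(a,b) in boxes.items():
    for n,(u,v) in zip(("scene","side"),(a,b)):
        w=W[n][v-60:v+60,max(u-75,0):u+75].reshape(-1,3)
        w=w[np.isfinite(w).all(1)]
        for lo,hi in ([(100,135),(139,150),(44,56)] if k=="g" else [(66,74)]):
            q=w[(w[:,2]>lo)&(w[:,2]<hi)]
            if len(q)>5: print(k,n,lo,hi,rect(q[:,:2]),q.mean(0).round(1),q[:,2].max().round(1))
        pts=w[w[:,2]>62]
# crops: colour, upscaled
a=cs["scene"]["color"][:,:,::-1]
b=cs["side"]["color"][:,:,::-1]
A=cv2.resize(a[170:370,240:460],None,fx=1.8*1,fy=1.8,interpolation=3);B=cv2.resize(b[170:350,160:380],None,fx=1.8,fy=2.0,interpolation=3)
cv2.imwrite("pics/crop.png",np.hstack([A,B[:A.shape[0]]]))
# top-down map
im=np.zeros((600,700,3),np.uint8)
for n in W:
    w=W[n].reshape(-1,3);col=cs[n]["color"].reshape(-1,3)[:,::-1]
    m=np.isfinite(w).all(1);w=w[m];col=col[m]
    o=np.argsort(w[:,2]);w=w[o];col=col[o]
E
```

```text
[array([-0.97151014, -2.60584632,  0.91732702]), array([-0.80562425,  2.55509923, -1.08696848])]
scene 253 107 [ 472. -317.  118.]
scene 257 140 [ 495. -283.   49.]
scene 303 230 [588.   5.  65.]
scene 390 295 [558. 225.  59.]
side 420 120 [ 458. -309.  129.]
side 413 150 [ 457. -299.   51.]
side 302 205 [566.  -7.  48.]
side 225 285 [548. 233.  69.]
g scene 100 135 (array([ 471.2, -322.6]), array([17.9, 38.6]), 44.0, 184) [ 470.6 -319.7  118.1] 135.0
g scene 139 150 (array([ 467.8, -326.2]), array([17.4, 31.6]), 21.3, 69) [ 467.6 -325.4  141.3] 144.3
g scene 44 56 (array([ 467.5, -326. ]), array([95.2, 93.3]), 23.2, 709) [ 472.8 -317.3   47.4] 55.9
g side 100 135 (array([ 467.4, -319.2]), array([17.5, 34.4]), 61.1, 115) [ 459.7 -312.5  117.6] 134.7
g side 139 150 (array([ 464. , -325.4]), array([17.6, 36.8]), 20.9, 81) [ 463.2 -323.   143.2] 146.5
g side 44 56 (array([ 464.9, -326.5]), array([90.1, 94.3]), 23.3, 838) [ 462.1 -320.6   49.1] 54.9
v1 scene 66 74 (array([564.2,  61.8]), array([ 91.3, 263.3]), 3.7, 779) [572.3  -2.1  67.9] 72.2
v1 side 66 74 (array([561.1,  63.3]), array([ 92.9, 263.4]), 5.0, 975) [567.7   2.4  69.3] 73.2
v2 scene 66 74 (array([562.2, 151.2]), array([234.7,  85.5]), 86.0, 1065) [567.8 223.7  67.9] 72.3
v2 side 66 74 (array([565.3, 222. ]), array([91.2, 86.5]), 86.2, 1543) [563.5 224.4  69.4] 73.2
```

View pics/crop.png

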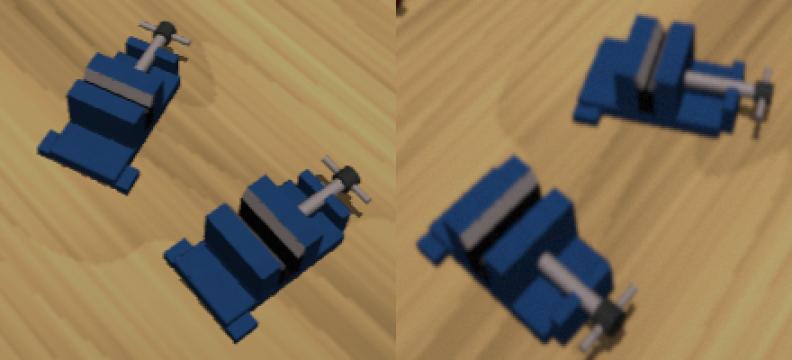

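The crops confirm that the vise at y≈+225 is the open one: its gap is wide and dark. The vise at y≈0 shows only a thin line. Next: refine the vise pose and work out the travel in tool axes.

```bash
cat >> h.py <<'E'
def togo(target,ydeg,s=None):
    """shift in tool axes to TCP target, and yaw to bring tool y (mod 180) to ydeg"""
    from cell import ctrl
    s=s or ctrl.get_state();M=R.from_rotvec(s["ee_rot"]).as_matrix()
    d=M.T@(np.array(target)-s["eef_pos"])
    a=np.degrees(np.arctan2(M[1,1],M[0,1]));e=(a-ydeg+90)%180-90
    return "t",round(s["clock"],2),"tcp",s["eef_pos"].round(1),"tilt",round(np.degrees(np.arccos(-M[2,2])),2),"yang",round(a,1),"slide",d.round(1),"yaw",round(np.radians(e),3)
E
python3 - <<'E'
from h import *
import pickle
for n in("scene","side"):
    w=cloud(pickle.load(open(f"pics/{n}0.pkl","rb"))).reshape(-1,3)
    w=w[np.isfinite(w).all(1)]
    for k,c in dict(v1=(568,0),v2=(565,222)).items():
        q=w[np.abs(w[:,:2]-c).max(1)<80]
        t=q[(q[:,2]>67)&(q[:,2]<74)][:,:2]
        r=cv2.minAreaRect(t.astype(np.float32));print(n,k,r)
        # best angle: sharpest occupancy; gap from 1D projection
        best=None
        for a in np.arange(-15,35,.5):
            x=t@[np.cos(np.radians(a)),np.sin(np.radians(a))]
            xs=np.sort(x);g=np.diff(xs);
            i=g[10:-10].argmax()+10
            ext=xs[-3]-xs[2]
            if best is None or g[i]>best[0]: best=(g[i],a,xs[i],xs[i+1],xs[2],xs[-3])
        a=best[1];y=t@[-np.sin(np.radians(a)),np.cos(np.radians(a))];
        m=(best[2]+best[3])/2;ym=(y.min()+y.max())/2
        ca,sa=np.cos(np.radians(a)),np.sin(np.radians(a))
        print("  gap(w,ang,..)",np.round(best,1),"centre",np.round([m*ca-ym*sa,m*sa+ym*ca],1),"ylen",round(np.ptp(y),1))
print(*togo((560,150,256),22))
M=R.from_rotvec([-4.519e-1,-3.10844,1.95e-3]).as_matrix()
print("wp1->gauge",(M.T@(np.array([466,-326,256])-[560,150,256])).round(1))
E
```

```text
scene v1 ((570.06787109375, -16.089534759521484), (72.63066101074219, 90.40729522705078), 20.642986297607422)
  gap(w,ang,..) [ 15.3  20.5 522.2 537.5 492.6 564.2] centre [571.5 -15.6] ylen 90.5
scene v2 ((567.4306640625, 223.0110321044922), (90.52156066894531, 85.44274139404297), 86.27179718017578)
  gap(w,ang,..) [ 27.4  -4.5 535.7 563.1 505.7 590.4] centre [568.6 222.8] ylen 91.3
side v1 ((567.8909912109375, -17.090255737304688), (71.78690338134766, 93.81333923339844), 21.064266204833984)
  gap(w,ang,..) [ 15.8  21.  516.  531.7 488.3 559.9] centre [567.7 -17.1] ylen 93.8
side v2 ((565.3392944335938, 222.02346801757812), (91.18711853027344, 86.4538345336914), 86.2293701171875)
  gap(w,ang,..) [ 27.1  -3.  538.  565.1 509.8 595.8] centre [564.  222.1] ylen 91.9
t 0.1 tcp [170.7 574.9 255.6] tilt 0.07 yang 73.5 slide [-4.942e+02 -2.964e+02 -2.000e-01] yaw 0.898
wp1->gauge [ -45.4 -483.1    0.6]
```

```bash
for i in 1; do python3 -m creep '[{"gripper":-1,"slide":[-33,-20,0],"yaw":0},{"gripper":-1,"slide":[-33,-20,0],"yaw":0},{"gripper":-1,"slide":[-33,-20,0],"yaw":0},{"gripper":-1,"slide":[-33,-20,0],"yaw":0},{"gripper":-1,"slide":[-33,-20,0],"yaw":0}]' 40
python3 -m creep '[{"gripper":-1,"slide":[-33,-20,0],"yaw":0},{"gripper":-1,"slide":[-33,-20,0],"yaw":0},{"gripper":-1,"slide":[-33,-20,0],"yaw":0},{"gripper":-1,"slide":[-33,-20,0],"yaw":0},{"gripper":-1,"slide":[-33,-20,0],"yaw":0}]'
python3 -m creep '[{"gripper":-1,"slide":[-33,-20,0],"yaw":0},{"gripper":-1,"slide":[-33,-20,0],"yaw":0},{"gripper":-1,"slide":[-33,-20,0],"yaw":0},{"gripper":-1,"slide":[-33,-20,0],"yaw":0},{"gripper":-1,"slide":[-33,-20,0],"yaw":0}]'
done
python3 -c "
from h import *
print(*togo((466,-326,220),22))"
```

```text
clock: 0.52
eef_pos: [301.2, 430.8, 255.9]
ee_rot: [-0.451, -3.109, 0.0]
ft_force: [0.3, 1.3, 0.3]
finger_gap: 85.6
finger_force: 0.0
clock: 0.93
eef_pos: [431.1, 287.8, 256.1]
ee_rot: [-0.452, -3.109, -0.0]
ft_force: [0.1, 1.5, 0.2]
finger_gap: 85.3
finger_force: 0.0
clock: 1.35
eef_pos: [560.8, 144.9, 256.0]
ee_rot: [-0.452, -3.108, -0.0]
ft_force: [0.9, 1.6, -0.4]
finger_gap: 85.5
finger_force: 0.0
t 1.35 tcp [560.8 144.9 256. ] tilt 0.02 yang 73.4 slide [ -43.3 -478.4   36. ] yaw 0.898
```

```bash
python3 -m creep '[{"gripper":-1,"slide":[-3.5,-37,0],"yaw":0},{"gripper":-1,"slide":[-3.5,-37,0],"yaw":0},{"gripper":-1,"slide":[-3.5,-37,0],"yaw":0},{"gripper":-1,"slide":[-3.5,-37,0],"yaw":0},{"gripper":-1,"slide":[-3.5,-37,0],"yaw":0}]' | head -2
python3 -m creep '[{"gripper":-1,"slide":[-3.5,-37,0],"yaw":0},{"gripper":-1,"slide":[-3.5,-37,0],"yaw":0},{"gripper":-1,"slide":[-3.5,-37,0],"yaw":0},{"gripper":-1,"slide":[-3.5,-37,0],"yaw":0},{"gripper":-1,"slide":[-3,-37,0],"yaw":0}]' | head -2
python3 -m creep '[{"gripper":-1,"slide":[-3,-37,0],"yaw":0},{"gripper":-1,"slide":[-3,-37,0],"yaw":0},{"gripper":-1,"slide":[-3,-34,0],"yaw":0},{"gripper":-1,"slide":[0,0,0],"yaw":0.11},{"gripper":-1,"slide":[0,0,0],"yaw":0.11}]' | head -2
python3 -m creep '[{"gripper":-1,"slide":[0,0,0],"yaw":0.11},{"gripper":-1,"slide":[0,0,0],"yaw":0.11},{"gripper":-1,"slide":[0,0,0],"yaw":0.11},{"gripper":-1,"slide":[0,0,0],"yaw":0.11},{"gripper":-1,"slide":[0,0,0],"yaw":0.11}]' | head -2
python3 -m creep '[{"gripper":-1,"slide":[0,0,0],"yaw":0.11},{"gripper":-1,"slide":[0,0,10],"yaw":0.02},{"gripper":-1,"slide":[0,0,10],"yaw":0},{"gripper":-1,"slide":[0,0,0],"yaw":0},{"gripper":-1,"slide":[0,0,0],"yaw":0}]' | head -2
python3 - <<'E'
from h import *
from cell import viewer,ctrl
import pickle
print(*togo((466,-326,116),22))
s=ctrl.get_state()
c=viewer.capture("wrist");c["s"]=s;pickle.dump(c,open("pics/w1.pkl","wb"));cv2.imwrite("pics/w1.png",c["color"][:,:,::-1])
print(c["T_tool_cam"],c["intrinsics"])
E
```

```text
clock: 1.77
eef_pos: [523.3, -37.2, 255.9]
clock: 2.18
eef_pos: [486.8, -219.5, 256.0]
clock: 2.6
eef_pos: [464.5, -325.8, 255.4]
clock: 3.02
eef_pos: [465.3, -323.9, 255.8]
clock: 3.43
eef_pos: [465.0, -323.4, 234.8]
t 3.43 tcp [ 465.  -323.4  234.8] tilt 0.14 yang 22.0 slide [ -3.    0.  118.8] yaw 0.001
[[ 8.52458238e-04 -9.52176585e-01 -3.05547090e-01  7.75758702e+01]
 [ 9.99998501e-01  3.51274657e-04  1.69525901e-03  1.03748644e+00]
 [-1.50685498e-03 -3.05548077e-01  9.52175458e-01 -1.17775753e+02]
 [ 0.00000000e+00  0.00000000e+00  0.00000000e+00  1.00000000e+00]] [[309.70691629   0.         319.77773629]
 [  0.         309.70691629 206.15389552]
 [  0.           0.           1.        ]]
```

View pics/w1.png

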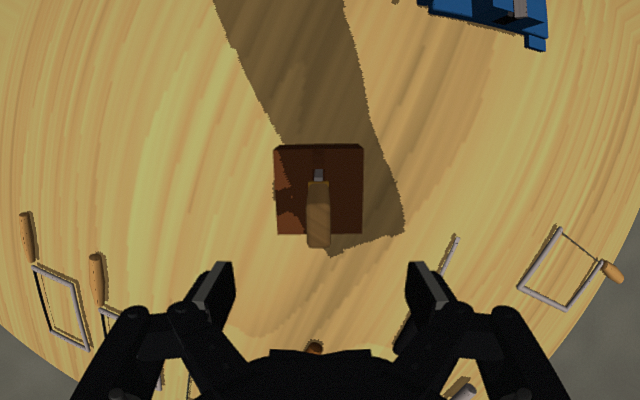

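The wrist view shows the handle centred between the fingers: its top face is near (318,235), and the finger midline is at column 320. I'll check the offset with the wrist depth.

```bash
cat >> h.py <<'E'
def wcloud(c):
    """wrist fisheye -> tool coordinates"""
    K=c["intrinsics"];d=c["depth"];v,u=np.mgrid[:400,:640]
    x=(u-K[0,2])/K[0,0];y=(v-K[1,2])/K[1,1];th=np.hypot(x,y)+1e-9
    p=np.stack([x/th*np.tan(th)*d,y/th*np.tan(th)*d,d],-1)
    T=c["T_tool_cam"];q=p@T[:3,:3].T+T[:3,3];q[(d<=0)|(th>1.4)]=np.nan
    return q
def wworld(c):
    s=c["s"];return wcloud(c)@R.from_rotvec(s["ee_rot"]).as_matrix().T+s["eef_pos"]
E
python3 - <<'E'
from h import *
import pickle
c=pickle.load(open("pics/w1.pkl","rb"));t=wcloud(c)[150:260,270:370].reshape(-1,3);w=wworld(c)[150:260,270:370].reshape(-1,3)
for lo,hi in((138,152),(95,135),(44,55)):
    m=(w[:,2]>lo)&(w[:,2]<hi);print(lo,m.sum(),"tool",cv2.minAreaRect(t[m,:2].astype(np.float32)),"world",cv2.minAreaRect(w[m,:2].astype(np.float32)),w[m,2].max())
E
```

```text
138 1121 tool ((-4.636665344238281, 0.09721088409423828), (17.68932342529297, 35.49237823486328), 89.29995727539062) world ((466.7073059082031, -327.4980773925781), (17.68903923034668, 35.49517822265625), 22.73581314086914) 147.02836938897968
95 290 tool ((11.220932006835938, 0.1140279769897461), (4.534237384796143, 17.892616271972656), 0.4376648962497711) world ((460.7293395996094, -312.7629699707031), (17.889936447143555, 4.522353172302246), 21.785207748413086) 134.97542810573836
44 6062 tool ((-5.928688049316406, 0.2595710754394531), (91.23533630371094, 90.14180755615234), 89.2017593383789) world ((467.1988525390625, -328.46087646484375), (91.23563385009766, 90.14149475097656), 22.83428955078125) 54.067864055956164
```

```bash
python3 -m creep '[{"gripper":-1,"slide":[-5,0,0],"yaw":-0.01},{"gripper":-1,"slide":[0,0,24],"yaw":0},{"gripper":-1,"slide":[0,0,28],"yaw":0},{"gripper":-1,"slide":[0,0,28],"yaw":0},{"gripper":-1,"slide":[0,0,20],"yaw":0}]'
python3 -m creep '[{"gripper":-1,"slide":[0,0,12],"yaw":0},{"gripper":-1,"slide":[0,0,4],"yaw":0},{"gripper":-1,"slide":[0,0,0],"yaw":0},{"gripper":1,"slide":[0,0,0],"yaw":0},{"gripper":1,"slide":[0,0,0],"yaw":0}]' 40
python3 -m creep '[{"gripper":1,"slide":[0,0,0],"yaw":0},{"gripper":1,"slide":[0,0,0],"yaw":0},{"gripper":1,"slide":[0,0,0],"yaw":0},{"gripper":1,"slide":[0,0,0],"yaw":0},{"gripper":1,"slide":[0,0,0],"yaw":0}]'
```

```text
clock: 3.9
eef_pos: [467.1, -328.5, 134.3]
ee_rot: [-1.744, -2.612, -0.0]
ft_force: [0.5, 0.3, 0.5]
finger_gap: 85.5
finger_force: 0.0
clock: 4.32
eef_pos: [468.1, -329.4, 122.1]
ee_rot: [1.745, 2.61, -0.001]
ft_force: [-0.2, -0.1, 0.2]
finger_gap: 64.1
finger_force: 0.0
clock: 4.73
eef_pos: [467.5, -328.9, 120.8]
ee_rot: [1.746, 2.611, -0.001]
ft_force: [-1.0, -0.7, 3.7]
finger_gap: 17.7
finger_force: 40.0
```

```bash
python3 -m creep '[{"gripper":1,"slide":[0,0,-8],"yaw":0},{"gripper":1,"slide":[0,0,-14],"yaw":0},{"gripper":1,"slide":[0,0,-18],"yaw":0},{"gripper":1,"slide":[0,0,-20],"yaw":0},{"gripper":1,"slide":[0,0,-20],"yaw":0}]'
python3 -m creep '[{"gripper":1,"slide":[0,0,-20],"yaw":0},{"gripper":1,"slide":[0,0,-15],"yaw":0},{"gripper":1,"slide":[0,0,-5],"yaw":0},{"gripper":1,"slide":[0,0,0],"yaw":0},{"gripper":1,"slide":[0,0,0],"yaw":0}]'
python3 -c "
from h import *
print(*togo((566,222,241),-3.8))"
```

```text
clock: 5.15
eef_pos: [467.1, -328.2, 201.0]
ee_rot: [-1.746, -2.611, -0.001]
ft_force: [0.7, -0.4, -1.6]
finger_gap: 17.6
finger_force: 39.3
clock: 5.57
eef_pos: [467.3, -328.5, 239.6]
ee_rot: [-1.746, -2.611, -0.001]
ft_force: [0.6, 0.5, -1.3]
finger_gap: 17.5
finger_force: 39.4
t 5.57 tcp [ 467.3 -328.5  239.6] tilt 0.04 yang 22.5 slide [471.  301.5  -1.1] yaw 0.458
```

```bash
python3 -m creep '[{"gripper":1,"slide":[15,10,0],"yaw":0},{"gripper":1,"slide":[32,20.5,0],"yaw":0},{"gripper":1,"slide":[32,20.5,0],"yaw":0},{"gripper":1,"slide":[32,20.5,0],"yaw":0},{"gripper":1,"slide":[32,20.5,0],"yaw":0}]' |head -2
python3 -m creep '[{"gripper":1,"slide":[32,20.5,0],"yaw":0},{"gripper":1,"slide":[32,20.5,0],"yaw":0},{"gripper":1,"slide":[32,20.5,0],"yaw":0},{"gripper":1,"slide":[32,20.5,0],"yaw":0},{"gripper":1,"slide":[32,20.5,0],"yaw":0}]' |head -2
python3 -m creep '[{"gripper":1,"slide":[32,20.5,0],"yaw":0},{"gripper":1,"slide":[32,20.5,0],"yaw":0},{"gripper":1,"slide":[32,20.5,0],"yaw":0},{"gripper":1,"slide":[32,20.5,0],"yaw":0},{"gripper":1,"slide":[25,16,0],"yaw":0}]' |head -2
python3 -m creep '[{"gripper":1,"slide":[15,9,0],"yaw":0.04},{"gripper":1,"slide":[0,0,0],"yaw":0.1},{"gripper":1,"slide":[0,0,0],"yaw":0.11},{"gripper":1,"slide":[0,0,0],"yaw":0.11},{"gripper":1,"slide":[0,0,0],"yaw":0.1}]' |head -2
python3 -m creep '[{"gripper":1,"slide":[0,0,0],"yaw":0},{"gripper":1,"slide":[0,0,0],"yaw":0},{"gripper":1,"slide":[0,0,0],"yaw":0},{"gripper":1,"slide":[0,0,0],"yaw":0},{"gripper":1,"slide":[0,0,0],"yaw":0}]'
python3 - <<'E'
from h import *
from cell import viewer,ctrl
import pickle
print(*togo((566,222,241),-3.8))
s=ctrl.get_state()
c=viewer.capture("wrist");c["s"]=s;pickle.dump(c,open("pics/w2.pkl","wb"));cv2.imwrite("pics/w2.png",c["color"][:,:,::-1])
w=wworld(c).reshape(-1,3);t=wcloud(c).reshape(-1,3)
m=(np.abs(w[:,:2]-(566,222)).max(1)<75)&(w[:,2]>66)&(w[:,2]<74)
print(m.sum(),"tool",cv2.minAreaRect(t[m,:2].astype(np.float32)),"world",cv2.minAreaRect(w[m,:2].astype(np.float32)),w[m,2].mean())
# gauge blade/handle in tool
g=wcloud(c)[:,280:360].reshape(-1,3);g=g[(np.abs(g[:,1])<30)&(g[:,2]>-20)&(g[:,2]<110)&(np.abs(g[:,0])<40)]
for lo,hi in((-35,-15),(-15,0),(0,15),(15,30),(30,60),(60,80),(80,100),(100,110)):
    q=g[(g[:,2]>lo)&(g[:,2]<hi)]
    if len(q):print(lo,len(q),q.min(0).round(1),q.max(0).round(1),q.mean(0).round(1))
E
```

```text
clock: 5.98
eef_pos: [497.1, -159.4, 238.6]
clock: 6.4
eef_pos: [530.7, 27.8, 238.7]
clock: 6.82
eef_pos: [562.7, 207.3, 238.4]
clock: 7.23
eef_pos: [565.3, 222.0, 238.3]
clock: 7.65
eef_pos: [566.0, 221.8, 240.1]
ee_rot: [-2.294, -2.146, 0.0]
ft_force: [-0.7, 0.0, -1.4]
finger_gap: 17.7
finger_force: 39.6
t 7.65 tcp [566.  221.8 240.1] tilt 0.01 yang -3.8 slide [ 0.2 -0.  -0.9] yaw -0.0
5132 tool ((0.16853713989257812, 1.535186767578125), (84.53141784667969, 90.9632568359375), 89.86890411376953) world ((567.511474609375, 221.85855102539062), (90.9632568359375, 84.53156280517578), 86.31401062011719) 69.93238303662831
-35 563 [-13.2 -13.7 -20. ] [ 20.3  16.8 -15. ] [ 14.1   1.5 -17.7]
-15 1481 [-12.2 -16.1 -15. ] [20.6 18.8 -0. ] [13.3  1.4 -8.4]
0 1084 [  5.7 -17.8   0. ] [20.4 20.4 15. ] [14.4  1.3  7.3]
15 603 [  6.2 -18.3  15. ] [20.5 21.  29.9] [16.1  1.3 20.9]
30 608 [13.3 -8.3 30. ] [24.7 10.5 59.9] [20.6  1.  41.2]
60 112 [23.  -2.9 60.9] [24.8  4.9 79.4] [24.1  1.  69.7]
80 79 [23.2 -3.  80.4] [24.6  4.6 98.9] [24.1  0.9 89.8]
100 39 [ 23.4  -2.7 100.2] [ 24.7   4.8 109.8] [ 24.1   0.9 105.8]
```

View pics/w2.png

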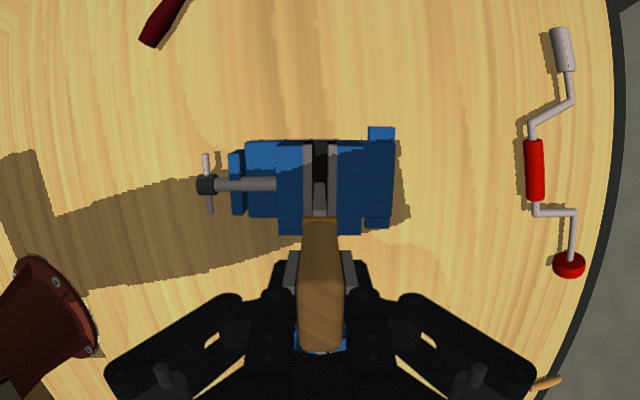

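The wrist view shows the blade hanging straight above the dark slot (320,160–215). The blade is at tool y≈1.0 and the gap centre at about 1.5, so I'll descend straight.

```bash
python3 -m creep '[{"gripper":1,"slide":[-1,0.5,8],"yaw":0},{"gripper":1,"slide":[0,0,14],"yaw":0},{"gripper":1,"slide":[0,0,14],"yaw":0},{"gripper":1,"slide":[0,0,10],"yaw":0},{"gripper":1,"slide":[0,0,6],"yaw":0}]'
python3 -m creep '[{"gripper":1,"slide":[0,0,7],"yaw":0},{"gripper":1,"slide":[0,0,7],"yaw":0},{"gripper":1,"slide":[0,0,7],"yaw":0},{"gripper":1,"slide":[0,0,7],"yaw":0},{"gripper":1,"slide":[0,0,5],"yaw":0}]'
python3 -c "
from h import *
print(*togo((566,222,131),-3.8))"
```

```text
clock: 8.12
eef_pos: [565.8, 220.7, 186.3]
ee_rot: [-2.295, -2.144, 0.002]
ft_force: [-0.3, -0.1, -1.8]
finger_gap: 17.4
finger_force: 39.5
clock: 8.53
eef_pos: [566.4, 220.8, 154.5]
ee_rot: [-2.295, -2.145, 0.0]
ft_force: [-0.4, 0.4, -1.6]
finger_gap: 17.5
finger_force: 39.5
t 8.53 tcp [566.4 220.8 154.5] tilt 0.01 yang -3.9 slide [ 1.2 -0.5 23.5] yaw -0.002
```

```bash
python3 -m creep '[{"gripper":1,"slide":[0,0,5],"yaw":0},{"gripper":1,"slide":[0,0,5],"yaw":0},{"gripper":1,"slide":[0,0,4],"yaw":0},{"gripper":1,"slide":[0,0,3],"yaw":0},{"gripper":1,"slide":[0,0,2],"yaw":0}]'
python3 -m creep '[{"gripper":1,"slide":[0,0,1],"yaw":0},{"gripper":1,"slide":[0,0,1],"yaw":0},{"gripper":1,"slide":[0,0,1],"yaw":0},{"gripper":1,"slide":[0,0,0],"yaw":0},{"gripper":1,"slide":[0,0,0],"yaw":0}]'
```

```text
clock: 8.95
eef_pos: [566.4, 220.8, 135.9]
ee_rot: [-2.296, -2.145, 0.0]
ft_force: [0.9, -0.3, -2.0]
finger_gap: 17.6
finger_force: 39.5
clock: 9.37
eef_pos: [566.6, 220.8, 133.4]
ee_rot: [2.296, 2.145, 0.0]
ft_force: [-0.2, 0.4, -1.6]
finger_gap: 17.6
finger_force: 39.5
```

```bash
python3 -m creep '[{"gripper":1,"slide":[0,0,1],"yaw":0},{"gripper":1,"slide":[0,0,0.5],"yaw":0},{"gripper":1,"slide":[0,0,0.5],"yaw":0},{"gripper":1,"slide":[0,0,0],"yaw":0},{"gripper":1,"slide":[0,0,0],"yaw":0}]'
python3 -m creep '[{"gripper":1,"slide":[0,0,0.5],"yaw":0},{"gripper":1,"slide":[0,0,0.5],"yaw":0},{"gripper":1,"slide":[0,0,0],"yaw":0},{"gripper":1,"slide":[0,0,0],"yaw":0},{"gripper":1,"slide":[0,0,0],"yaw":0}]'
```

```text
clock: 9.78
eef_pos: [566.5, 220.8, 131.3]
ee_rot: [-2.296, -2.145, -0.0]
ft_force: [0.2, -0.6, -0.9]
finger_gap: 17.6
finger_force: 39.5
clock: 10.2
eef_pos: [566.6, 220.9, 130.8]
ee_rot: [2.295, 2.144, 0.001]
ft_force: [-2.5, -0.2, 6.3]
finger_gap: 17.8
finger_force: 40.4
```

The blade is standing on the floor with about 8 N of contact while still held. Now release and retreat upward.

```bash
python3 -m creep '[{"gripper":0.5,"slide":[0,0,0],"yaw":0},{"gripper":0.2,"slide":[0,0,0],"yaw":0},{"gripper":0,"slide":[0,0,0],"yaw":0},{"gripper":-0.5,"slide":[0,0,0],"yaw":0},{"gripper":-1,"slide":[0,0,0],"yaw":0}]'
python3 -m creep '[{"gripper":-1,"slide":[0,0,0],"yaw":0},{"gripper":-1,"slide":[0,0,0],"yaw":0},{"gripper":-1,"slide":[0,0,0],"yaw":0},{"gripper":-1,"slide":[0,0,0],"yaw":0},{"gripper":-1,"slide":[0,0,0],"yaw":0}]'
python3 -m creep '[{"gripper":-1,"slide":[0,0,-10],"yaw":0},{"gripper":-1,"slide":[0,0,-20],"yaw":0},{"gripper":-1,"slide":[0,0,-25],"yaw":0},{"gripper":-1,"slide":[0,0,-25],"yaw":0},{"gripper":-1,"slide":[0,0,-20],"yaw":0}]'
python3 -m creep '[{"gripper":-1,"slide":[0,0,-10],"yaw":0},{"gripper":-1,"slide":[0,0,-5],"yaw":0},{"gripper":-1,"slide":[0,0,0],"yaw":0},{"gripper":-1,"slide":[0,0,0],"yaw":0},{"gripper":-1,"slide":[0,0,0],"yaw":0}]'
python3 - <<'E'
from h import *
from cell import viewer
c=viewer.capture("scene")
a=c["color"][200:380,300:480,::-1];cv2.imwrite("pics/end.png",cv2.resize(a,None,fx=3,fy=3,interpolation=3))
w=cloud(c).reshape(-1,3);m=(np.abs(w[:,:2]-(566,222)).max(1)<40)&(w[:,2]>90)&(w[:,2]<165)
q=w[m]
for lo in(90,110,130,148):
    p=q[(q[:,2]>lo)&(q[:,2]<lo+12)]
    if len(p):print(lo,len(p),p.mean(0).round(1),p[:,2].max().round(1))
E
```

```text
clock: 10.62
eef_pos: [566.4, 220.8, 130.1]
ee_rot: [-2.296, -2.145, 0.0]
ft_force: [-0.5, 0.1, -0.3]
finger_gap: 65.8
finger_force: 0.0
clock: 11.03
eef_pos: [566.5, 220.8, 130.3]
ee_rot: [-2.296, -2.145, -0.0]
ft_force: [0.6, 0.2, -0.9]
finger_gap: 85.3
finger_force: 0.0
clock: 11.45
eef_pos: [566.7, 220.9, 233.2]
ee_rot: [2.295, 2.144, 0.003]
ft_force: [0.2, -0.4, -0.7]
finger_gap: 85.5
finger_force: 0.0
clock: 11.87
eef_pos: [565.9, 220.7, 243.7]
ee_rot: [-2.295, -2.144, 0.003]
ft_force: [0.1, -0.1, 0.2]
finger_gap: 85.2
finger_force: 0.0
90 62 [575.7 227.6  96.2] 101.9
110 73 [576.2 227.3 115.8] 121.9
130 70 [576.1 228.2 136.3] 142.0
148 177 [570.5 224.2 152. ] 156.0
```

View pics/end.png

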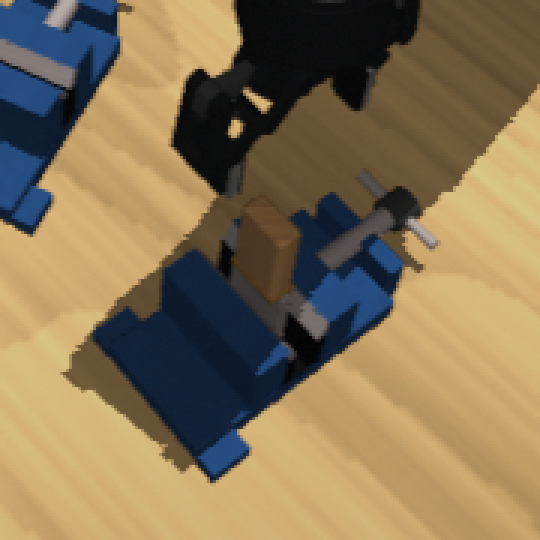

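The crop shows the handle at (268,250) standing upright in the open vise, with the gripper clear above it. The handle top is at about 155 mm, which puts the foot on the gap's floor.

```bash
python3 -c "
from cell import ticket
print(ticket.close_job())"
```

```text
the job is handed in; nothing more can be done
None
```

The gauge is standing upright on the floor of the open vise's gap, released with the gripper clear above it; I handed the job in at about 12 s, and no verdict came back.

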